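Drain the air line at the soldering bench

ROBOT

A 6-joint arm with a two-finger parallel gripper is mounted at the origin on the work surface. World frame = base frame: x ahead of the robot, y to its left, z up, the work surface at z = 0. Lengths are in m, angles in rad, forces in N, time in s.
With the tool pointing down it reaches from about 0.375 to 0.9 m from the base axis. Payload 3.1 kg.
Tool frame: the origin (TCP) lies at the very end of the fingers, on their centre line; the grasp point (between the pads) lies 19 mm behind it (robot.hold_point_z is the z of the grasp point in the tool frame, in m); z points along the fingers, y is the direction in which the jaws open and shut (so a half turn about z gives the same grasp; the last joint's range is limited). The gripper opens to 87 mm and grips with 3 to 60 N. Pads are 19 mm wide; open, the fingers measure 117 mm over their backs; the gripper's body (75 mm by 190 mm) begins 51 mm behind the grasp point.
Start: joints at [1.091, 0.527, 1.433, -0, 1.181, -0.178], TCP at [0.185, 0.597, 0.223] pointing down, gripper open.
Joint ranges: [-3.08, 3.08], [-0.75, 2.2], [0.22, 2.44], [-1.43, 4.57], [0, 2.65], [-2.85, 2.85]. Speed limits (rad/s): [2.79, 2.79, 3.14, 3.14, 3.14, 3.14].

INTERFACE

Orientations are given as a unit quaternion [x, y, z, w].
In Python, from rig import robot, viewer, spotter gives the robot as it stands.
- The arm moves only by the shell command python3 -m crank 'ROWS' [FORCE]. ROWS is text: rows parted by semicolons, each of 7 numbers parted by spaces: the turn, a rotation vector about the tool's x, y, z in units of 5 degrees (1.0 is 5 degrees), then the shift along the tool's x, y, z in units of 40 mm (1.0 is 40 mm), then the gripper's target within -1 to 1 (shut at 1, half-way at 0, fully open at -1). A call has 1 to 5 rows; each row shifts and turns the pose as measured when the row begins, along the tool's axes as they then stand; what a row does not reach is not made up. A row lasts 1/8 s, in which the tool goes at most 62.5 mm and 10.7 degrees, less where a joint would pass 70% of its speed; a pose out of reach is approached as far as the arm can. A call is refused whole if a number of a shift passes 1 or a number of a turn 1, either way. A call with a gripper value outside its range is refused whole. The fingers move at their own pace and stop on an object; FORCE is the grip in N (left out, the last holds). Time passes only in rows, so rows that do not move let the fingers close. It gives the time, the measured TCP pose, the force and the opening at its end, in the units of the state.
- robot.get_obs(): the state, without advancing time (a new reading comes with each control period).
- viewer.camera(name): name is "scene" or "top" or "wrist"; returns a dict with "img" (420x560x3 uint8, red, green, blue), "camera_matrix" (3x3 intrinsics, pixels), "xyz" and "attitude" of the camera in the world. Camera axes: x right, y down, z forward; pixel columns grow to the right and rows downward; lengths in m; the calibration is good to about 2 mm. The wrist camera is an equidistant fisheye: a pixel r from the principal point sees the ray r / f radians off the axis. A picture is of the moment at which its call begins. There is no depth.
- robot.hand_in(): hands the job in, once; it reports no verdict.
Trained networks look in a picture, given as the dict that the camera call returned (one of the last four; its "shot" number tells which), for a name from the list of things; names that differ only in an ending like _2 or _b are one class to them, and where a whole thing is asked for, a point or a joint stands for the part that bears it (a point fixed in the world has none). Each returns a list of dicts, best first, with "score" (0 to 1); they miss things now and then, are a little off and sometimes report something else, mostly with a low value. They report only what shows in the picture. A call takes as long as a camera call.
- spotter.boxes_of(name, picture): "at" ([x, y, z] in m, in the coordinates of the camera as it stood for that picture, good to about 4 mm: the middle of the surface that is visible of it).
The state is a dict: "time": time; "q": joint angles; "joint_velocities": joint speeds; "joint_torque": joint torques, N m; "position": TCP position; "tool_rot": TCP orientation; "ft_force": force on the tool from outside, world axes, zero at the start; "moment": the same for the moment, N m; "grip_width": finger opening in m.
Only numpy, scipy, OpenCV 4.12 (cv2) and the standard library are available. Lean on these libraries where they do the work, as an engineer would, in place of code of your own. Each camera call takes 0.05 s, during which the arm holds its last target.

TASK

Drain the bench's compressed-air manifold: pull the yellow drain knob straight up until it clicks out, then push it back down fully home and let go. Leave the blue and the black knobs as they are.

Things in the scene. Friction and masses are not known exactly. Their poses are not given: they have to be found in the camera images.
- drain (a joint): Travel (m) of the YELLOW push-pull knob up its vertical stem: 0 = pushed fully home, 0.020 = out at its on detent. A spring detent at each end: it snaps over at half travel and takes about 7 N either way. Starts home (within 1 mm). Three alike knobs (yellow, blue, black) stand in a row, 90 mm apart, in any order, on a fixed aluminium manifold 300 x 90 mm; loose things under 50 mm high lie beside it.
- drain_grip (a point): Centre of the yellow knob's round cap (36 mm diameter, 20 mm high, on an upright 12 mm stem); moves with the knob. Home, it lies 90 mm above the bench: cap top 100 mm, underside 80 mm; below it a brass collar (30 mm diameter) up to 60 mm and a grey valve body (44 mm square) up to 51 mm. Axes: z up, y along the row of knobs, x across it.
- shutoff (a joint): Travel (m) of the BLUE knob, same make as the yellow: starts out at its detent (0.020, cap top 120 mm above the bench) and must stay out.
- blowgun (a joint): Travel (m) of the BLACK knob, same make as the yellow: starts fully home (0) and must stay there.

How it is judged:
On the way, in this order (a step that is already met when the one before it is completed fails the run):
1. the yellow knob is pulled up to its on detent (value of joint drain above 0.015 m), for 0.1 s.
2. the yellow knob is pushed back down fully home (value of joint drain below 0.004 m), for 0.2 s.
At the end, for the whole second after the job is handed in: The yellow knob, having been pulled more than 15 mm up, is back home (within 4 mm); the blue knob is still out (above 15 mm) and the black one still home (below 4 mm) (value of joint each of drain, blowgun below 0.004 m and value of joint shutoff above 0.015 m); the robot touches nothing.
It fails at once if the blue knob is pushed in (value of joint shutoff below 0.01 m).
It fails at once if the black knob is pulled out (value of joint blowgun above 0.01 m).
It also fails if it takes over 32 s, if anything falls off the work surface, if the arm or the gripper's body presses on something with over 40 N, if the wrist force passes 120 N, or if a joint passes its speed limit or range.

## Working session

There is one attempt and no reset: what is moved stays moved. The work goes in short steps, Python scripts to look and compute and a shell command to move; the robot and the scene stay as the last step left them, time stands still between calls to the robot, and variables do not carry over. Pictures are saved under pics/ and viewed, and the job is handed in when it is done.

```bash
mkdir -p pics; ls; cat > h.py <<'E'
import numpy as np, cv2
from scipy.spatial.transform import Rotation as R
from rig import robot, viewer, spotter
def rot(a):
    a=np.array(a,float)
    return a if a.shape==(3,3) else R.from_quat(a).as_matrix()
def world(p,at): return rot(p["attitude"])@np.array(at)+np.array(p["xyz"])
def save(p,n): cv2.imwrite("pics/"+n,p["img"][:,:,::-1])
E
python3 - <<'E'
from h import *
o=robot.get_obs(); print(o["time"],o["position"],R.from_quat(o["tool_rot"]).as_matrix().round(3).tolist(),o["grip_width"],robot.hold_point_z)
for c in ["scene","top"]:
    p=viewer.camera(c); save(p,c+"0.png")
    for n in ["drain","drain_grip","shutoff","blowgun"]:
        for d in spotter.boxes_of(n,p)[:2]: print(c,n,round(d["score"],2),world(p,d["at"]).round(3))
E
```

```text
pics
0.0 [0.18478355 0.59627911 0.22157527] [[-0.955, 0.296, -0.001], [0.296, 0.955, -0.002], [0.0, -0.002, -1.0]] 0.08714429949944118 -0.0187
scene drain 0.6 [0.607 0.102 0.101]
scene drain_grip 0.62 [0.606 0.098 0.098]
scene shutoff 0.69 [0.623 0.01  0.115]
scene blowgun 0.75 [0.589 0.186 0.101]
top drain 0.66 [0.597 0.102 0.099]
top drain_grip 0.7 [0.598 0.107 0.1  ]
top shutoff 0.75 [0.608 0.01  0.121]
top blowgun 0.63 [0.578 0.191 0.101]
```

View pics/scene0.png

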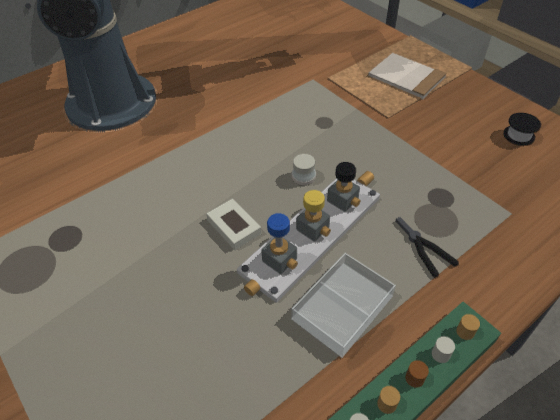

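View pics/top0.png

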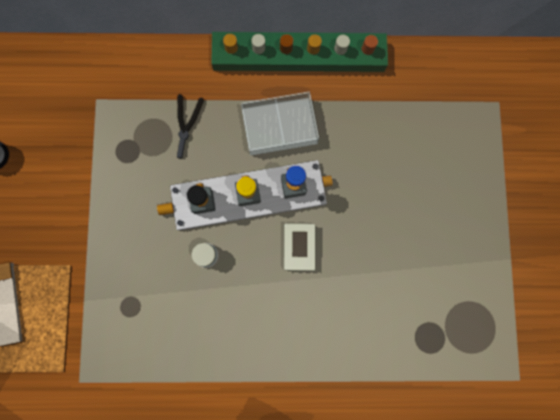

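The scene view shows blue (278,226), yellow (314,203) and black (345,172), so yellow is in the middle. The top view agrees, with yellow at (246,187). I'll refine this from the pixels at the known cap-top heights.

```bash
cat >> h.py <<'E'
def ray(p,uv):
    K=np.array(p["camera_matrix"]); d=rot(p["attitude"])@np.linalg.solve(K,[uv[0],uv[1],1]); return d
def atz(p,uv,z):
    d=ray(p,uv); c=np.array(p["xyz"]); return c+d*(z-c[2])/d[2]
def blob(img,lo,hi):
    m=cv2.inRange(cv2.cvtColor(img,cv2.COLOR_RGB2HSV),lo,hi)
    n,l,s,c=cv2.connectedComponentsWithStats(m); i=1+s[1:,4].argmax(); return s[i],c[i]
E
python3 - <<'E'
from h import *
for c in ["top","scene"]:
    p=viewer.camera(c)
    print(c,np.round(p["xyz"],3))
    for n,lo,hi,z in [("yel",(22,150,100),(35,255,255),.1),("blu",(105,150,80),(125,255,255),.12)]:
        s,ce=blob(p["img"],lo,hi); print(n,s,ce.round(1),atz(p,ce,z).round(4),atz(p,ce,z-.01).round(4))
E
```

```text
top [0.446 0.059 0.852]
yel [236 176  20  21 317] [245.8 186.4] [0.5967 0.102  0.1   ] [0.5988 0.1026 0.09  ]
blu [286 167  19  18 281] [295.3 175.5] [0.6123 0.0146 0.12  ] [0.6146 0.014  0.11  ]
scene [ 1.013 -0.287  0.724]
yel [304 191  20  13 110] [313.3 196.4] [0.5986 0.1037 0.1   ] [0.592 0.11  0.09 ]
blu [267 214  22  20 324] [278.3 222.8] [0.6187 0.0131 0.12  ] [0.6121 0.0181 0.11  ]
```

```bash
cat > go.py <<'E'
from h import *
import sys
T=np.array([0.597,0.102,float(sys.argv[1]) if len(sys.argv)>1 else .15]); 
o=robot.get_obs(); M=R.from_quat(o["tool_rot"]).as_matrix(); a=np.radians(10)
y=np.array([np.cos(a),np.sin(a),0]); z=np.array([0,0,-1.]); x=np.cross(y,z)
D=np.c_[x,y,z]
print("t",round(o["time"],2),"pos",np.round(o["position"],4),"F",np.round(o["ft_force"],1),"w",round(o["grip_width"],4),"q",np.round(o["q"],2))
print("turn",(R.from_matrix(M.T@D).as_rotvec(degrees=True)/5).round(2),"shift",(M.T@(T-o["position"])/.04).round(2))
E
python3 -m crank '0 0 1 -0.85 -0.8 0 -1;0 0 1 -0.85 -0.8 0 -1;0 0 1 -0.9 -0.7 0 -1;0 0 1 -0.95 -0.6 0 -1;0 0 1 -1 -0.5 0 -1'; python3 go.py
```

```text
time: 1.23
position: [0.2873, 0.3895, 0.2228]
tool_rot: [0.364, 0.931, 0.003, 0.001]
ft_force: [0.2, 0.6, 0.6]
grip_width: 0.0868
t 1.23 pos [0.2873 0.3895 0.2228] F [0.2 0.6 0.6] w 0.0868 q [ 0.7   0.34  1.78  0.    1.02 -0.12]
turn [ 0.06 -0.02  7.46] shift [-10.56  -0.04   1.82]
```

```bash
python3 -m crank '0 0 1 -1 0 0 -1;0 0 1 -1 0.1 0 -1;0 0 1 -1 0.2 0 -1;0 0 1 -1 0.3 0 -1;0 0 1 -1 0.4 0 -1'; python3 go.py
```

```text
time: 1.85
position: [0.4442, 0.2465, 0.2244]
tool_rot: [0.563, 0.826, 0.004, 0.001]
ft_force: [-0.0, 0.8, -0.1]
grip_width: 0.0866
t 1.85 pos [0.4442 0.2465 0.2244] F [-0.   0.8 -0.1] w 0.0866 q [ 0.28  0.37  1.73  0.    1.04 -0.09]
turn [ 0.09 -0.04  2.29] shift [-4.76  2.22  1.86]
```

```bash
python3 -m crank '0 0 0.8 -0.9 0.5 0 -1;0 0 0.8 -0.8 0.6 0 -1;0 0 0.6 -0.8 0.6 0 -1;0 0 0 -0.8 0.7 0 -1'; python3 go.py
```

```text
time: 2.35
position: [0.5767, 0.1404, 0.2255]
tool_rot: [0.643, 0.766, 0.005, 0.001]
ft_force: [0.6, -0.1, 0.3]
grip_width: 0.0873
t 2.35 pos [0.5767 0.1404 0.2255] F [ 0.6 -0.1  0.3] w 0.0873 q [ 0.05  0.48  1.52  0.01  1.14 -0.13]
turn [ 0.1  -0.06 -0.  ] shift [-1.04  0.32  1.88]
```

```bash
python3 -m crank '0.1 0 0 -0.9 0.3 0 -1;0 0 0 -0.1 0 0.9 -1;0 0 0 0 0 0 -1'; python3 go.py; python3 - <<'E'
from h import *
p=viewer.camera("wrist"); save(p,"w1.png")
p=viewer.camera("top"); save(p,"t1.png")
E
```

```text
time: 2.72
position: [0.6, 0.0992, 0.1894]
tool_rot: [0.644, 0.765, 0.003, -0.0]
ft_force: [-0.8, 0.1, -0.0]
grip_width: 0.0868
t 2.73 pos [0.6    0.0992 0.1894] F [-0.8  0.1 -0. ] w 0.0868 q [-0.02  0.54  1.51  0.01  1.08 -0.19]
turn [ 0.05 -0.05 -0.05] shift [ 0.08 -0.07  0.98]
```

View pics/w1.png

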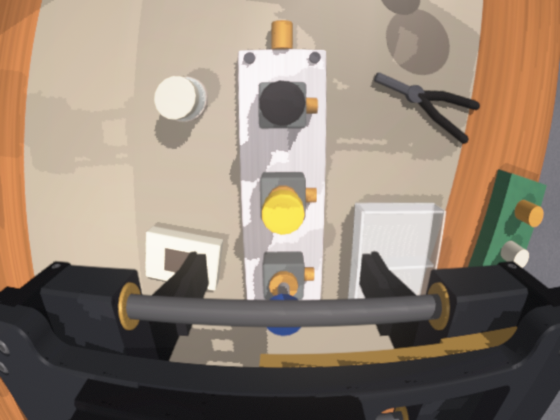

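View pics/t1.png

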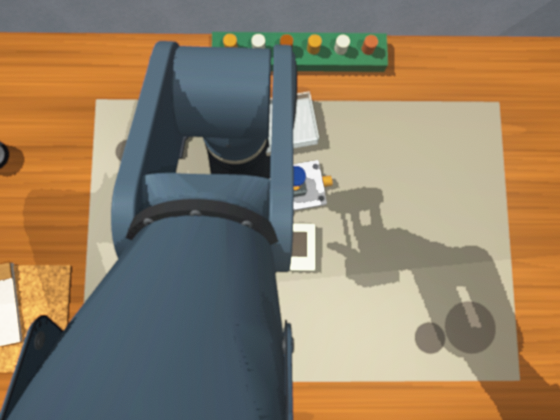

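The wrist view shows the row upright and the jaws straddling it, with yellow at (283,212). I'll check the position with the fisheye model.

```bash
cat > wr.py <<'E'
from h import *
p=viewer.camera("wrist"); K=np.array(p["camera_matrix"])
def fr(uv):
    d=np.array([uv[0]-K[0,2],uv[1]-K[1,2]]); r=np.hypot(*d); t=r/K[0,0]; u=d/max(r,1e-9)
    return rot(p["attitude"])@np.array([*(np.sin(t)*u),np.cos(t)])
img=p["img"]; s,ce=blob(img,(22,150,100),(35,255,255)); d=fr(ce); c=np.array(p["xyz"])
print(s,ce.round(1),"yellow top",[(c+d*(z-c[2])/d[2]).round(4).tolist() for z in(.1,.095)])
for r in spotter.boxes_of("drain_grip",p)[:1]: print(r["score"],world(p,r["at"]).round(4))
E
python3 wr.py
```

```text
[ 258  190   42   42 1368] [278.4 210.7] yellow top [[0.5993, 0.1064, 0.1], [0.5995, 0.1049, 0.095]]
0.74 [0.5973 0.1055 0.0986]
```

```bash
sed -i 's/0.597,0.102/0.598,0.104/' go.py; python3 -m crank '0 0 0 -0.1 -0.05 0.9 -1;0 0 0 -0.05 -0.05 0.9 -1;0 0 0 0 0 0 -1'; python3 go.py 0.072
```

```text
time: 3.3
position: [0.6039, 0.0963, 0.1256]
tool_rot: [0.642, 0.766, 0.009, 0.008]
ft_force: [0.3, 0.4, 0.5]
grip_width: 0.0869
t 3.3 pos [0.6039 0.0963 0.1256] F [0.3 0.4 0.5] w 0.0869 q [-0.03  0.62  1.57  0.01  0.92 -0.21]
turn [ 0.28 -0.01  0.01] shift [ 0.21 -0.15  1.34]
```

```bash
python3 -m crank '0.25 0 0 0.2 -0.15 0 -1;0 0 0 0 0 0 -1'; python3 go.py 0.072
```

```text
time: 3.55
position: [0.5982, 0.1046, 0.1291]
tool_rot: [0.642, 0.767, 0.002, 0.002]
ft_force: [0.3, 0.4, 0.5]
grip_width: 0.0871
t 3.55 pos [0.5982 0.1046 0.1291] F [0.3 0.4 0.5] w 0.0871 q [-0.01  0.62  1.57  0.    0.95 -0.19]
turn [0.08 0.   0.03] shift [-0.01 -0.02  1.43]
```

```bash
python3 -m crank '0.05 0 0 0 0 0.7 -1;0.1 0 0 0 0 0.5 -1;0 0 0 0 0 0 -1'; python3 go.py 0.072
```

```text
time: 3.92
position: [0.6019, 0.1056, 0.0843]
tool_rot: [0.641, 0.767, 0.0, 0.002]
ft_force: [-0.6, 0.7, 0.6]
grip_width: 0.0869
t 3.92 pos [0.6019 0.1056 0.0843] F [-0.6  0.7  0.6] w 0.0869 q [-0.01  0.69  1.58 -0.    0.87 -0.19]
turn [0.02 0.03 0.05] shift [-0.02 -0.1   0.31]
```

```bash
python3 -m crank '0 0 0 0 -0.1 0.35 -1;0 0 0 0 0 0 -1'; python3 go.py 0.072; python3 - <<'E'
from h import *
p=viewer.camera("wrist"); save(p,"w2.png")
p=viewer.camera("scene"); save(p,"s2.png")
E
```

```text
time: 4.18
position: [0.5984, 0.1048, 0.0705]
tool_rot: [0.641, 0.767, 0.001, 0.002]
ft_force: [-0.7, 0.1, 0.6]
grip_width: 0.0871
t 4.17 pos [0.5984 0.1048 0.0705] F [-0.7  0.1  0.6] w 0.0871 q [-0.01  0.7   1.6  -0.    0.84 -0.19]
turn [0.04 0.03 0.05] shift [-0.02 -0.01 -0.04]
```

View pics/w2.png

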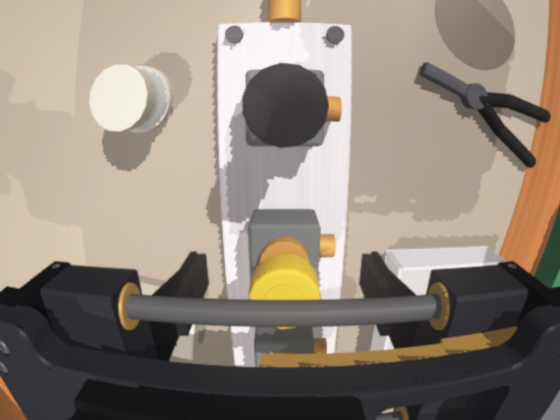

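View pics/s2.png

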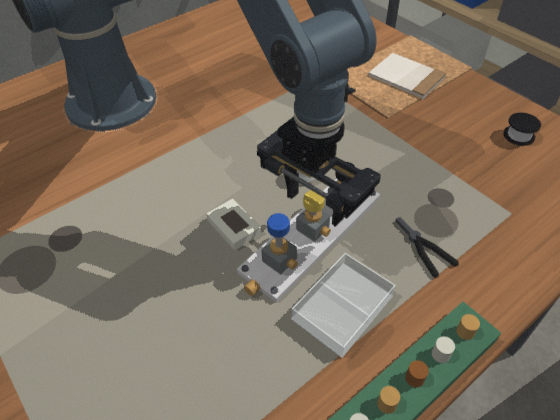

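In the wrist view the yellow cap (285,292) is centred between the fingertips (about 205 and 362). Closing now.

```bash
python3 -m crank '0 0 0 0 0 0 1;0 0 0 0 0 0 1;0 0 0 0 0 0 1;0 0 0 0 0 0 1;0 0 0 0 0 0 1' 45; python3 go.py 0.072
```

```text
time: 4.9
position: [0.6012, 0.1047, 0.073]
tool_rot: [0.641, 0.767, 0.003, 0.005]
ft_force: [-0.5, -0.0, 0.1]
grip_width: 0.045
t 4.9 pos [0.6012 0.1047 0.073 ] F [-0.5 -0.   0.1] w 0.045 q [-0.01  0.7   1.59 -0.    0.84 -0.19]
turn [0.11 0.04 0.04] shift [-0.   -0.08  0.02]
```

```bash
python3 -m crank '0 0 0 0 0 0 1;0 0 0 0 0 0 1;0 0 0 0 0 0 1' 45; python3 go.py 0.072
```

```text
time: 5.28
position: [0.5987, 0.1043, 0.0728]
tool_rot: [0.641, 0.768, 0.0, 0.003]
ft_force: [-0.5, 0.3, 0.5]
grip_width: 0.0351
t 5.28 pos [0.5987 0.1043 0.0728] F [-0.5  0.3  0.5] w 0.0351 q [-0.01  0.7   1.6  -0.    0.84 -0.19]
turn [0.05 0.04 0.05] shift [-0.   -0.02  0.02]
```

```bash
python3 -m crank '0 0 0 0 0 -0.2 1;0 0 0 0 0 -0.2 1;0 0 0 0 0 0 1' 45; python3 go.py 0.072
```

```text
time: 5.65
position: [0.5988, 0.1043, 0.0895]
tool_rot: [0.641, 0.768, 0.0, 0.003]
ft_force: [-1.7, -0.4, 4.3]
grip_width: 0.0348
t 5.65 pos [0.5988 0.1043 0.0895] F [-1.7 -0.4  4.3] w 0.0348 q [-0.01  0.68  1.59 -0.    0.87 -0.19]
turn [0.05 0.04 0.05] shift [-0.   -0.02  0.44]
```

```bash
python3 -m crank '0 0 0 0 0 -0.15 1;0 0 0 0 0 0 1;0 0 0 0 0 0 1' 45; python3 go.py 0.072; python3 - <<'E'
from h import *
p=viewer.camera("scene"); save(p,"s3.png")
for n in ["drain","shutoff"]:
    for d in spotter.boxes_of(n,p)[:1]: print(n,d["score"],world(p,d["at"]).round(3))
cv2.imwrite("pics/s3c.png",cv2.resize(p["img"][150:300,220:420,::-1],None,fx=4,fy=4))
E
```

```text
time: 6.02
position: [0.5987, 0.1043, 0.0929]
tool_rot: [0.641, 0.768, 0.0, 0.003]
ft_force: [-0.3, -0.6, -1.2]
grip_width: 0.0343
t 6.03 pos [0.5987 0.1043 0.0929] F [-0.3 -0.6 -1.2] w 0.0343 q [-0.01  0.67  1.59 -0.    0.88 -0.19]
turn [0.05 0.04 0.05] shift [-0.   -0.02  0.52]
drain 0.61 [0.604 0.1   0.118]
shutoff 0.97 [0.625 0.007 0.115]
```

View pics/s3c.png

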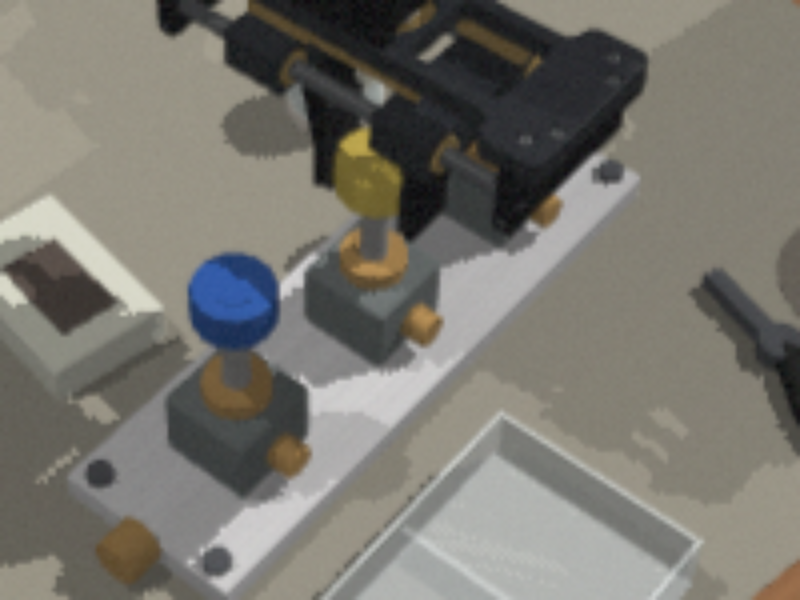

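The yellow cap is up: its stem (372,235 in the crop) shows about as much as the blue one's, and the spotter puts it at z 0.118. One more light tug will confirm it's at the stop.

```bash
python3 -m crank '0 0 0 0 0 -0.08 1;0 0 0 0 0 0 1' 45; python3 go.py 0.072
```

```text
time: 6.42
position: [0.5987, 0.1043, 0.0929]
tool_rot: [0.641, 0.767, 0.0, 0.002]
ft_force: [0.4, -1.0, 2.2]
grip_width: 0.0348
t 6.42 pos [0.5987 0.1043 0.0929] F [ 0.4 -1.   2.2] w 0.0348 q [-0.01  0.67  1.59 -0.    0.88 -0.19]
turn [0.04 0.03 0.05] shift [-0.   -0.02  0.52]
```

At the stop, and it held for well over 0.1 s. Now pushing it back home.

```bash
python3 -m crank '0 0 0 0 0 0.2 1;0 0 0 0 0 0.2 1;0 0 0 0 0 0.15 1;0 0 0 0 0 0 1;0 0 0 0 0 0 1' 45; python3 go.py 0.072
```

```text
time: 7.05
position: [0.5987, 0.1043, 0.0728]
tool_rot: [0.641, 0.768, 0.001, 0.003]
ft_force: [0.1, 0.4, 0.2]
grip_width: 0.0347
t 7.05 pos [0.5987 0.1043 0.0728] F [0.1 0.4 0.2] w 0.0347 q [-0.01  0.7   1.6  -0.    0.84 -0.19]
turn [0.05 0.04 0.05] shift [-0.   -0.02  0.02]
```

```bash
python3 -m crank '0 0 0 0 0 0.1 1;0 0 0 0 0 0 1;0 0 0 0 0 0 1' 45; python3 go.py 0.072; python3 -m crank '0 0 0 0 0 0 -1;0 0 0 0 0 0 -1;0 0 0 0 0 0 -1;0 0 0 0 0 0 -1;0 0 0 0 0 0 -1'; python3 -m crank '0 0 0 0 0 0 -1;0 0 0 0 0 0 -1;0 0 0 0 0 0 -1;0 0 0 0 0 0 -1'; python3 go.py
```

```text
time: 7.42
position: [0.5987, 0.1043, 0.0732]
tool_rot: [0.641, 0.768, 0.001, 0.003]
ft_force: [0.3, -0.1, -6.1]
grip_width: 0.0347
t 7.42 pos [0.5987 0.1043 0.0732] F [ 0.3 -0.1 -6.1] w 0.0347 q [-0.01  0.7   1.6  -0.    0.84 -0.19]
turn [0.06 0.04 0.06] shift [-0.   -0.02  0.03]
time: 8.05
position: [0.6004, 0.1046, 0.074]
tool_rot: [0.641, 0.767, 0.002, 0.004]
ft_force: [-0.3, -0.4, -0.4]
grip_width: 0.077
time: 8.55
position: [0.6004, 0.1047, 0.074]
tool_rot: [0.641, 0.767, 0.002, 0.004]
ft_force: [0.2, 0.5, -0.3]
grip_width: 0.0872
t 8.55 pos [0.6004 0.1047 0.074 ] F [ 0.2  0.5 -0.3] w 0.0872 q [-0.01  0.7   1.59 -0.    0.84 -0.19]
turn [0.09 0.04 0.05] shift [-0.01 -0.05 -1.9 ]
```

Jaws are fully open. Retreating straight up.

```bash
python3 -m crank '0 0 0 0 0 -0.5 -1;0 0 0 0 0 -0.9 -1;0 0 0 0 0 -1 -1;0 0 0 0 0 -1 -1;0 0 0 0 0 0 -1'; python3 -m crank '0 0 0 1 0 -0.8 -1;0 0 0 1 0 0 -1;0 0 0 1 0 0 -1;0 0 0 1 0 0 -1;0 0 0 0 0 0 -1'; python3 go.py; python3 - <<'E'
from h import *
p=viewer.camera("scene"); save(p,"s4.png")
for n in ["drain","shutoff","blowgun"]:
    for d in spotter.boxes_of(n,p)[:1]: print(n,d["score"],world(p,d["at"]).round(3))
cv2.imwrite("pics/s4c.png",cv2.resize(p["img"][150:300,220:420,::-1],None,fx=4,fy=4))
p=viewer.camera("wrist")
for n in ["drain","shutoff","blowgun"]:
    for d in spotter.boxes_of(n,p)[:1]: print(n,d["score"],world(p,d["at"]).round(3))
E
```

```text
time: 9.18
position: [0.5988, 0.1049, 0.213]
tool_rot: [0.641, 0.767, 0.001, 0.003]
ft_force: [0.4, -0.2, -0.8]
grip_width: 0.087
time: 9.8
position: [0.5672, 0.2653, 0.2403]
tool_rot: [0.642, 0.766, -0.002, 0.001]
ft_force: [0.1, -0.4, -0.1]
grip_width: 0.0872
t 9.8 pos [0.5672 0.2653 0.2403] F [ 0.1 -0.4 -0.1] w 0.0872 q [ 0.26  0.51  1.41 -0.    1.22  0.09]
turn [-0.02  0.04  0.02] shift [-4.1   0.06  2.27]
drain 0.69 [0.606 0.102 0.101]
shutoff 0.85 [0.624 0.01  0.117]
blowgun 0.94 [0.592 0.184 0.102]
blowgun 0.94 [0.584 0.196 0.099]
```

View pics/s4c.png

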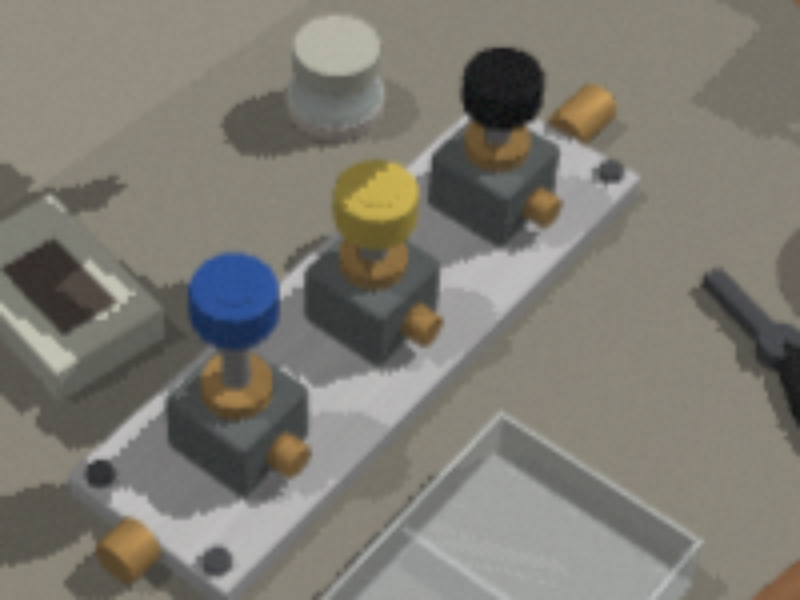

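In the crop yellow (375,205) is home like black (503,88), and blue (235,300) is still out. The robot is clear, so I'm handing in.

```bash
python3 -c "
from rig import robot
print(robot.hand_in())"
```

```text
the job is handed in; nothing more can be done
None
```

I pulled the yellow drain knob up 20 mm to its stop, pushed it back home, let go and moved clear. I handed the job in at about 10 s, and no verdict came back.

- **Pulled out:** the tool rose from 0.0728 to 0.0929 m, and a further light tug did not move it. The camera network put the cap top at about 0.118 m, against 0.120 m expected.
- **Back home:** the tool returned to 0.0728 m, and a further push met about 6 N with no more travel. After release the cap read 0.101 m, the same as at the start.
- **Other knobs:** the last scene view showed blue still out (0.117 m) and black still home (0.102 m). The wrist force was near zero with the arm clear.
- **Checks that failed or disagreed:** the last wrist picture found only the black knob, so it did not confirm yellow or blue. Early estimates of the yellow knob's position differed by up to about 10 mm, and I settled on (0.598, 0.104) m. One small sideways correction on the way down went the wrong way, and I fixed it before reaching the knob.

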